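# Fetch the clip-top sample jar from behind the tall ones

## Task

The squat clip-top jar at the back of the grey sample crate is wanted on the scale, but a tall round jar, a tall square tin and a tall glass tube are packed close round it. First stand all three tall ones on the steel tray, then set the clip-top jar upright in the middle of the scale's round pan, and then put each of the three back upright in the crate on the very spot where it stood at the start. Set everything down without dropping or toppling it, and leave the flat tin, the small black-lidded jar and the blue dish where they are.

Things in the scene. Friction and masses are not known exactly. Their poses are not given: they have to be found in the camera images.
- crate: Open grey plastic stacking crate, fixed. 200 mm along its own x, 300 mm along its own y, 75 mm high; walls and floor 4 mm thick, so its inner floor is 4 mm above the bench. Origin: centre of its underside on the bench. Its +x side is the back, away from the robot. It has a small turn about the vertical (up to 9 degrees).
- clip_jar: The jar to fetch: squat round glass, dark filling, domed glass lid on a thin orange ring, steel wire clip. Body 56 mm in diameter, 66 mm high (straight sides 3 to 44 mm up), 0.22 kg. Clip and hinge wires reach 32 mm from the axis at its own -x (robot) and +x sides; its y sides are plain glass. By the crate's back wall, tall neighbours about 10 mm off. Origin: centre of its underside, z up.
- round_jar: Tall round glass jar with light brown filling and black screw lid, 48 mm in diameter, 130 mm high (lid 47 mm in diameter, from 98 to 130 mm up), about 0.28 kg. Stands beside or in front of the clip-top jar at the start. Origin: centre of its underside, z up.
- square_tin: Tall square metal tin with a lid, 46 x 46 mm, 140 mm high, about 0.24 kg; its faces lie square to its own x and y. Stands beside or in front of the clip-top jar at the start. Origin: centre of its underside, z up.
- tube: Tall slim glass tube, 30 mm in diameter, with red-brown filling, on a round steel foot 44 mm in diameter and 16 mm high, with a steel cap 33 mm in diameter from 128 to 153 mm up; 153 mm high, about 0.20 kg. Stands beside or in front of the clip-top jar at the start. Origin: centre of its underside, z up.
- tray: Shallow empty steel tray, fixed, 265 mm along its own x, 162 mm along its own y, rim 20 mm high, walls and floor 2 mm thick (inner floor 2 mm above the bench). To the left or the right of the crate; the side area for the three tall things. Origin: centre of its underside on the bench.
- pan (a point): Centre of the top face of the bench scale's round steel pan: 120 mm in diameter, rigid, face 52 mm above the bench. The white scale (fixed, 210 x 165 mm, casing 40 mm high, display and keys at the end nearer the robot) stands on the other side of the crate from the tray; the pan's centre lies 35 mm from its middle, away from the keys.
- flat_tin: Low round metal tin 44 mm in diameter, 20 mm high, lying loose in the crate near its front (robot side) wall. Not to be moved. Origin: centre of its underside.
- small_jar: Small glass jar with orange-brown filling and a black lid, 52 mm in diameter, 55 mm high, loose on the bench beyond the crate. Not to be moved. Origin: centre of its underside.
- dish: Small blue ceramic dish, 76 mm wide, 22 mm high, loose on the bench beyond the crate. Not to be moved. Origin: centre of its underside.
Not all that is in view belongs to the job. Leave any green look-alike of the tube alone.

How it is judged (in metres and radians):
On the way, in this order (a step that is already met when the one before it is completed fails the run):
1. the round jar, the square tin and the tube all stand upright on the steel tray, released, while the clip-top jar is still in its place in the crate (within 30 mm) (x of round_jar in the frame of tray between -0.115 and 0.115 m and y of round_jar in the frame of tray between -0.065 and 0.065 m and z of round_jar in the frame of tray between -0.004 and 0.008 m and angle between each of round_jar, square_tin, tube's own z axis and vertical below 0.1 rad and linear speed of each of round_jar, square_tin, tube below 0.02 m/s and contact force between the fingers and round_jar below 0.1 N and x of square_tin in the frame of tray between -0.115 and 0.115 m and y of square_tin in the frame of tray between -0.065 and 0.065 m and z of square_tin in the frame of tray between -0.004 and 0.008 m and contact force between the fingers and square_tin below 0.1 N and x of tube in the frame of tray between -0.115 and 0.115 m and y of tube in the frame of tray between -0.065 and 0.065 m and z of tube in the frame of tray between -0.004 and 0.008 m and contact force between the fingers and tube below 0.1 N and distance of clip_jar from where it was at the start of the episode below 0.03 m), for 0.2 s.
2. the clip-top jar stands upright on the scale's pan, within 15 mm of its centre, released (horizontal distance between clip_jar and pan below 0.015 m and z of clip_jar in the frame of pan between -0.004 and 0.006 m and angle between clip_jar's own z axis and vertical below 0.1 rad and linear speed of clip_jar below 0.02 m/s and contact force between the fingers and clip_jar below 0.1 N), for 0.2 s.
At the end, for the whole second after the job is handed in: The clip-top jar stands upright (within 6 degrees) on the scale's pan, its axis within 15 mm of the pan's centre; the round jar, the square tin and the tube each stand upright in the crate within 15 mm of where that same thing stood at the start (either way round); all released and at rest (all of step 2 and distance of each of round_jar, square_tin, tube from where it was at the start of the episode below 0.015 m and angle between each of round_jar, square_tin, tube's own z axis and vertical below 0.1 rad and linear speed of each of round_jar, square_tin, tube below 0.02 m/s and contact force between the fingers and round_jar below 0.1 N and contact force between the fingers and square_tin below 0.1 N and contact force between the fingers and tube below 0.1 N); the robot touches nothing.
It fails at once if the clip-top jar or one of the three tall things is toppled (over 40 degrees) (angle between any of clip_jar, round_jar, square_tin, tube's own z axis and vertical above 0.7 rad).
It fails at once if one of these four is dropped: out of the fingers and falling faster than 0.6 m/s ((linear speed of clip_jar above 0.6 m/s and contact force between the fingers and clip_jar below 0.01 N) or (linear speed of round_jar above 0.6 m/s and contact force between the fingers and round_jar below 0.01 N) or (linear speed of square_tin above 0.6 m/s and contact force between the fingers and square_tin below 0.01 N) or (linear speed of tube above 0.6 m/s and contact force between the fingers and tube below 0.01 N)).
It fails at once if the flat tin, the small jar or the dish is pushed more than 30 mm from its place (distance of any of flat_tin, small_jar, dish from where it was at the start of the episode above 0.03 m).
It also fails if it takes over 136 s, if anything falls off the work surface, if the arm or the gripper's body presses on something with over 40 N, if the wrist force passes 120 N, or if a joint passes its speed limit or range.

## Robot

A 6-joint arm with a two-finger parallel gripper is mounted at the origin on the work surface. World frame = base frame: x ahead of the robot, y to its left, z up, the work surface at z = 0. Lengths are in mm, angles in rad, forces in N, time in s.
With the tool pointing down it reaches from about 275 to 825 mm from the base axis. Payload 5.2 kg.
Tool frame: the origin (TCP) lies at the very end of the fingers, on their centre line; the grasp point (between the pads) lies 19 mm behind it; z points along the fingers, y is the line along which they close (so a half turn about z gives the same grasp; the last joint's range is limited). The gripper opens to 93 mm and grips with 3 to 60 N. Pads are 15 mm wide; open, the fingers measure 128 mm over their backs; the gripper's body (75 mm by 188 mm) begins 65 mm behind the grasp point.
Start: joints at [0.95, 0.259, 1.535, -0, 1.348, -0.203], TCP at [223.142, 502.705, 218.653] pointing down, gripper open.
Joint ranges: [-3.14, 3.14], [-0.91, 2.08], [0.19, 2.58], [-1.22, 4.36], [0.22, 2.71], [-3.12, 3.12]. Speed limits (rad/s): [2.57, 2.57, 3.14, 3.14, 3.14, 3.14].

## Interface

Orientations are given as [roll, pitch, yaw] about the fixed x, y, z axes, in that order (R = Rz(yaw) Ry(pitch) Rx(roll)).
In Python, from bench import robot gives the robot as it stands. The module is installed in compiled form; this text tells all that it offers. Calls block until the motion is done:
- robot.move_ptp(position, orientation): joint-space move of the TCP to a pose.
- robot.move_linear(position, ori=None, speed=150, f_stop=None): straight line of the TCP; ori=None keeps the orientation; speed is the mean speed in mm/s. With f_stop (N) it stops when the force on the tool has changed by that much, and returns True; else False.
- robot.move_j(angles): joint-space move.
- robot.move_gripper(opening): opening from 0.0 (shut) to 1.0 (fully open); the grip force is fixed at half the most; returns when the fingers have stopped.
- robot.sleep(seconds).
- robot.inverse_kinematics(position, orientation): joint angles nearest the present ones, or None.
- robot.get_image(name): name is "scene" or "top" or "wrist"; returns a dict with "img" (400x640x3 uint8, blue, green, red), "fovy" (degrees; the focal length in pixels is half the picture's height over the tangent of half this angle, whatever the lens; pixels are square), "cx", "cy" (the principal point, pixels), "k1" (the pictures are not rectified: a ray, as slopes to the right and down, at radius r is drawn at 1 + k1 r^2 times it, then the intrinsics apply), "eye" and "orientation" of the camera in the world. Camera axes: x right, y down, z forward; pixel columns grow to the right and rows downward; lengths in mm; the calibration is good to about 2 mm. A picture is of the moment at which its call begins. There is no depth.
A pose or a line that the arm cannot do raises robot.MotionError and nothing moves.
- robot.hand_in(): hands the job in; it is judged then, once.
Readings, each from a call of its own:
- robot.current_t(): time.
- robot.current_qpos(): joint angles.
- robot.current_joint_vel(): joint speeds.
- robot.current_joint_efforts(): joint torques, N m.
- robot.current_tcp_pos(): TCP position.
- robot.current_eef_rot(): TCP orientation.
- robot.current_contact_force(): force on the tool from outside, world axes, zero at the start.
- robot.current_ft_torque(): the same for the moment, N m.
- robot.current_gripper_width(): opening from 0.0 (shut) to 1.0 (fully open).
- robot.current_finger_force(): force on a finger pad.
Only numpy, scipy, OpenCV 4.12 (cv2) and the standard library are available. Lean on these libraries where they do the work, as an engineer would, in place of code of your own. Each camera call takes 0.05 s, during which the arm holds its last target. There are 200 camera calls.

## Working session

There is one attempt and no reset: what is moved stays moved. The work goes in short steps, each a Python script; the robot and the scene stay as the last script left them, time stands still between calls to the robot, and variables do not carry over. Pictures are saved under pics/ and viewed, at most 14 in all, crops included, and the job is handed in when it is done.

```bash
mkdir -p pics; cat > h.py <<'E'
import numpy as np, cv2
from bench import robot
from scipy.spatial.transform import Rotation as R
def cam(im):
    f=200/np.tan(np.radians(im["fovy"])/2)
    K=np.array([[f,0,im["cx"]],[0,f,im["cy"]],[0,0,1.]])
    o=np.array(im["orientation"],float)
    M=o if o.shape==(3,3) else R.from_euler('xyz',o).as_matrix()
    return K,np.array([im["k1"],0,0,0,0.]),M,np.array(im["eye"],float)
def ray(im,uv):
    K,D,M,e=cam(im)
    p=cv2.undistortPoints(np.array(uv,float).reshape(-1,1,2),K,D).reshape(-1,2)
    return (M@np.c_[p,np.ones(len(p))].T).T,e
def onplane(im,uv,z):
    d,e=ray(im,uv); return e+d*((z-e[2])/d[:,2])[:,None]
def proj(im,P):
    K,D,M,e=cam(im)
    Pc=(np.array(P,float).reshape(-1,3)-e)@M
    return cv2.projectPoints(Pc,np.zeros(3),np.zeros(3),K,D)[0].reshape(-1,2)
E
python3 - <<'E'
from h import *
import pickle
for n in("scene","top","wrist"):
    im=robot.get_image(n); pickle.dump(im,open(f"pics/{n}0.pkl","wb"))
    cv2.imwrite(f"pics/{n}0.png",im["img"]); print(n,{k:v for k,v in im.items() if k!="img"})
print(robot.current_eef_rot(),robot.current_t())
E
```

```text
scene {'fovy': 55.35540078966458, 'cx': 321.19664502284144, 'cy': 198.0792389694938, 'k1': -0.0652785461497109, 'eye': array([1192.26273632, -420.28403152,  565.91902082]), 'orientation': array([-2.17978304,  0.01074268,  0.97831315])}
top {'fovy': 44.662870003397394, 'cx': 312.2312128679668, 'cy': 203.30991363606162, 'k1': 0.04664199548355898, 'eye': array([ 530.72776507,   20.76914913, 1168.64794361]), 'orientation': array([-3.07533619, -0.01987043, -1.59102284])}
wrist {'fovy': 71.34287825149333, 'cx': 320.14659270386943, 'cy': 200.93326032157788, 'k1': 0.0074903234116596475, 'eye': array([148.78861183, 535.66784009, 385.09099275]), 'orientation': array([2.84939737e+00, 1.68668344e-03, 1.15265420e+00])}
[-3.14018229e+00 -2.94379031e-04  2.72380133e+00] 0.15
```

View pics/top0.png

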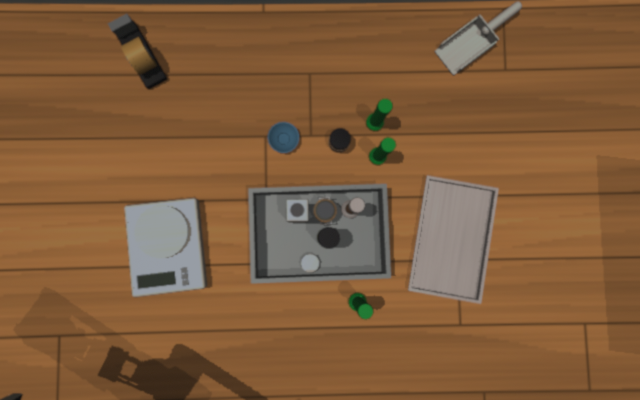

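View pics/scene0.png

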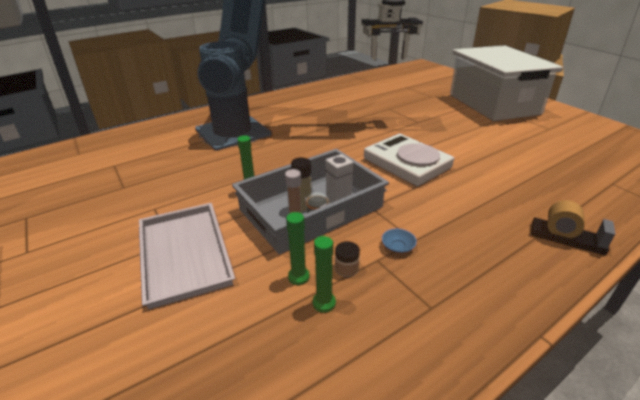

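Top view: round jar lid (328,238), tin (297,210), clip jar (324,210), tube cap (357,206), flat tin (310,263). Look-alikes: green tubes (385,107), (388,146), (362,308), and the small jar's black lid (340,140) for the round jar. I choose the ones inside the crate. The tray is at (453,240) and the pan at (163,231). Next is a close crop, plus a wrist look from above.

```bash
python3 - <<'E'
from h import *
import pickle
im=pickle.load(open("pics/top0.pkl","rb"))
c=onplane(im,[[328,238],[297,210],[324,210],[357,206]],0);
for n,uv,z in(("round",[328,238],134),("tin",[297,210],144),("clip",[324,210],66),("tube",[357,206],157),("pan",[163,231],52),("tray",[453,240],10),("crate",[319,233],75),("flat",[310,263],24),("gt",[362,308],100),("gt",[388,146],153)):
    print(n,onplane(im,[uv],z)[0].round())
cv2.imwrite("pics/topc.png",cv2.resize(im["img"][170:300,110:510],None,fx=2,fy=2,interpolation=cv2.INTER_CUBIC))
robot.move_ptp([440,20,300],[np.pi,0,np.pi/2])
w=robot.get_image("wrist"); pickle.dump(w,open("pics/w1.pkl","wb")); cv2.imwrite("pics/w1.png",w["img"])
print(w["eye"],robot.current_qpos(),robot.current_t())
E
```

```text
round [525. -33. 134.]
tin [585.  31. 144.]
clip [588. -29.  66.]
tube [590. -94. 157.]
pan [548. 337.  52.]
tray [ 513. -337.   10.]
crate [536. -16.  75.]
flat [467.   5.  24.]
gt [ 372. -105.  100.]
gt [ 716. -163.  153.]
[439.18461647 101.55872488 467.06858603] [-2.07370504e-01  1.05329450e-02  1.62910708e+00  2.23351062e-04
  1.50225700e+00 -2.08871713e-01] 2.1333
```

View pics/topc.png

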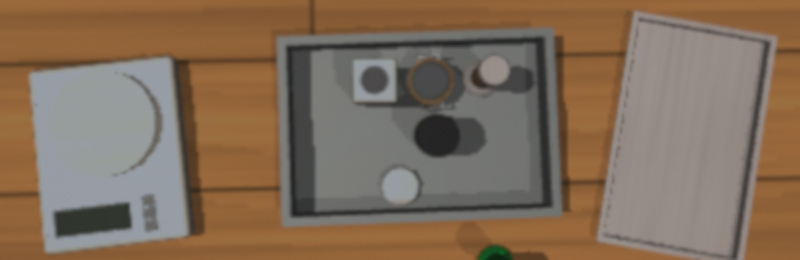

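View pics/w1.png

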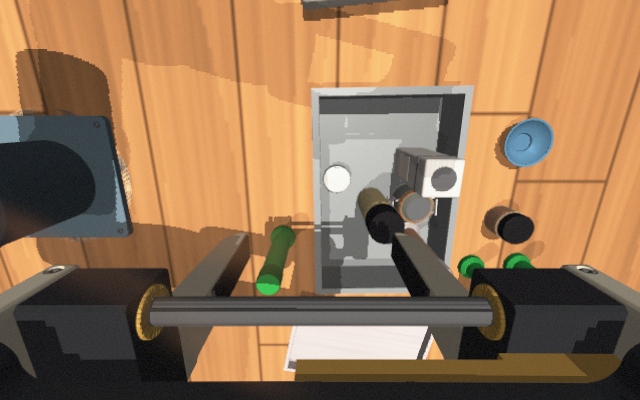

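The wrist picture shows tin lid (443,178), clip jar (414,206), round lid (384,222) and flat tin (337,179). The tube is hidden behind the right finger, so I take one better-placed view.

```bash
python3 - <<'E'
from h import *
import pickle
robot.move_ptp([540,-160,330],[np.pi,0,np.pi/2])
w=robot.get_image("wrist"); pickle.dump(w,open("pics/w2.pkl","wb")); cv2.imwrite("pics/w2.png",w["img"])
print(w["eye"],robot.current_t())
print(proj(w,[[525,-33,134],[585,31,144],[588,-29,66],[590,-94,157]]).round())
E
```

```text
[539.01156145 -78.00308292 496.91241561] 3.025
[[309.  78.]
 [362.  13.]
 [355.  82.]
 [363. 131.]]
```

View pics/w2.png

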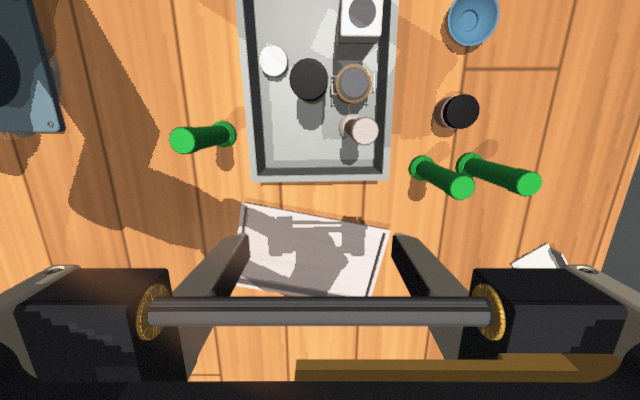

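```bash
python3 - <<'E'
from h import *
import pickle
L=lambda n:pickle.load(open(f"pics/{n}.pkl","rb"))
t,w1,w2=L("top0"),L("w1"),L("w2")
pr=lambda *a:print(*a)
pr("round",onplane(w2,[[309,79]],134)[0].round(1),onplane(w1,[[385,224]],134)[0].round(1))
pr("tube",onplane(w2,[[364,131]],157)[0].round(1))
pr("clip",onplane(w2,[[353.5,83]],60)[0].round(1))
pr("tin",onplane(w1,[[443,178]],144)[0].round(1))
def rect(im,x0,y0,x1,y1,lo,hi,z,name):
    g=cv2.cvtColor(im["img"],cv2.COLOR_BGR2HSV)[y0:y1,x0:x1]
    m=cv2.inRange(g,lo,hi); m=cv2.morphologyEx(m,cv2.MORPH_CLOSE,np.ones((5,5)))
    c=max(cv2.findContours(m,0,2)[0],key=cv2.contourArea)
    b=cv2.boxPoints(cv2.minAreaRect(c))+[x0,y0]
    P=onplane(im,b,z)[:,:2]; e=P[1]-P[0]
    a=(np.degrees(np.arctan2(e[1],e[0]))+45)%90-45
    pr(name,cv2.contourArea(c),P.mean(0).round(1),"yaw",round(a,1),np.linalg.norm(P[1]-P[0]).round(),np.linalg.norm(P[2]-P[1]).round(),b.round().tolist())
rect(t,400,165,510,310,(0,0,70),(180,75,255),20,"tray")
rect(t,240,178,400,290,(0,0,50),(180,75,255),75,"crate")
rect(t,115,190,212,300,(0,0,90),(180,80,255),40,"scale")
rect(t,282,195,312,225,(0,0,160),(180,60,255),144,"tin top")
rect(w1,415,150,470,205,(0,0,165),(180,60,255),144,"tin w1")
m=cv2.GaussianBlur(cv2.cvtColor(t["img"],6),(3,3),0)
c=cv2.HoughCircles(m[190:270,130:200],cv2.HOUGH_GRADIENT,1,50,param1=60,param2=10,minRadius=23,maxRadius=29)
pr("pan hough",c, onplane(t,[c[0,0,:2]+[130,190]],52)[0].round(1))
E
```

```text
round [525.3 -34.  134. ] [522.3 -29.4 134. ]
tube [590.6 -93.4 157. ]
clip [587.  -30.3  60. ]
tin [584.2  32.8 144. ]
tray 8402.5 [ 516.8 -334.4] yaw -11.5 277.0 176.0 [[407.0, 291.0], [426.0, 175.0], [500.0, 187.0], [480.0, 303.0]]
crate 13036.0 [536.7 -16.7] yaw 0.7 317.0 214.0 [[247.0, 188.0], [388.0, 183.0], [391.0, 278.0], [250.0, 283.0]]
scale 6550.0 [512.4 337.4] yaw 4.7 166.0 212.0 [[123.0, 204.0], [196.0, 197.0], [205.0, 289.0], [132.0, 297.0]]
tin top 32.5 [585.9  32.4] yaw -1.1 36.0 36.0 [[288.0, 201.0], [305.0, 201.0], [305.0, 218.0], [288.0, 218.0]]
tin w1 1521.0 [584.   34.1] yaw -1.8 68.0 44.0 [[420.0, 202.0], [428.0, 145.0], [466.0, 150.0], [458.0, 207.0]]
pan hough [[[33.5 40.5 27.3]]] [549.  335.5  52. ]
```

```bash
cat >> h.py <<'E'
PI=np.pi; T=np.array([516.,-335.]); ax=np.array([np.cos(np.radians(-11)),np.sin(np.radians(-11))])
HOME={"round":(525,-33,99),"tin":(585,33,92),"tube":(590.5,-93.5,90)}
SIDE={"round":T-82*ax,"tube":T,"tin":T+82*ax}
def pick(x,y,z,yaw=PI,up=265,pre=1.0):
    robot.move_ptp([x,y,up],[PI,0,yaw]); robot.move_gripper(pre)
    hit=robot.move_linear([x,y,z],speed=220,f_stop=8)
    robot.move_gripper(0.0)
    w=robot.current_gripper_width()*93; print("pick hit",hit,"width",round(w,1),"t",round(robot.current_t(),1))
    robot.move_linear([x,y,up],speed=200)
    print(" after lift",round(robot.current_gripper_width()*93,1),"F",robot.current_contact_force().round(1))
    return w
def place(x,y,z,yaw=PI,up=265,op=1.0):
    robot.move_ptp([x,y,up],[PI,0,yaw])
    robot.move_linear([x,y,z+8],speed=200)
    hit=robot.move_linear([x,y,z-4],speed=25,f_stop=3)
    print("place hit",hit,robot.current_tcp_pos().round(1))
    robot.move_gripper(op); robot.sleep(.1)
    robot.move_linear([x,y,up],speed=250)
    print(" t",round(robot.current_t(),1))
E
python3 - <<'E'
from h import *
import pickle
w=pick(*HOME["round"])
if w>40:
    place(*SIDE["round"],97)
im=robot.get_image("wrist"); cv2.imwrite("pics/w3.png",im["img"])
E
```

```text
pick hit False width 45.9 t 6.2
 after lift 46.1 F [-0.4 -0.5 -3.5]
place hit True [ 436.  -320.4   96.8]
 t 11.5
```

View pics/w3.png

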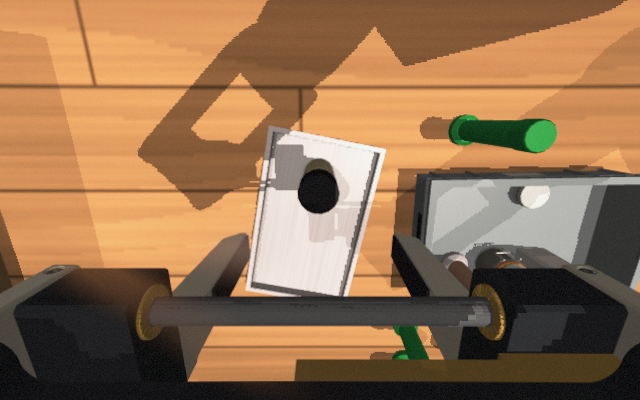

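The round jar stands upright on the tray at (318,190) and the crate items are undisturbed. Next come the tube and the tin.

```bash
python3 - <<'E'
from h import *
if pick(*HOME["tube"])>25: place(*SIDE["tube"],88)
else: raise SystemExit
if pick(*HOME["tin"])>40: place(*SIDE["tin"],90)
t=robot.get_image("top");import pickle;pickle.dump(t,open("pics/top1.pkl","wb"))
robot.move_ptp([660,-30,300],[PI,0,PI])
w=robot.get_image("wrist");pickle.dump(w,open("pics/w4.pkl","wb"))
a=cv2.resize(t["img"][165:315,240:520],(560,300)); b=cv2.resize(w["img"],(480,300))
cv2.imwrite("pics/c4.png",np.vstack([a,np.pad(b,((0,0),(0,80),(0,0)))]))
print(w["eye"],robot.current_t())
E
```

```text
pick hit False width 32.0 t 14.8
 after lift 32.2 F [ 0.3  0.2 -2.9]
place hit True [ 516.5 -335.7   87.6]
 t 20.2
pick hit False width 46.1 t 23.6
 after lift 46.4 F [ 0.3  1.2 -3.4]
place hit True [ 597.  -351.5   89.9]
 t 29.3
[578.91902442 -30.65165019 466.70081716] 30.6167
```

View pics/c4.png

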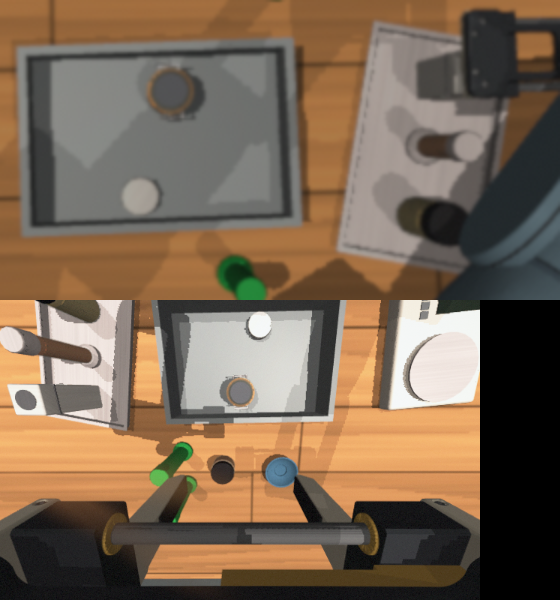

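All three stand on the tray. The clip jar is untouched, at (320,121) in the wrist view, and the pan is at about (593,90). I refine both.

```bash
python3 - <<'E'
from h import *
import pickle
w=pickle.load(open("pics/w4.pkl","rb"))
h=cv2.cvtColor(w["img"],cv2.COLOR_BGR2HSV)
m=cv2.inRange(h,(5,90,60),(25,255,255)); mm=np.zeros_like(m); mm[95:150,290:350]=m[95:150,290:350]
p=np.column_stack(np.where(mm))[:,::-1].astype(np.float32)
e=cv2.fitEllipse(cv2.convexHull(p.astype(np.int32))) if len(p)>8 else None; print(len(p),e)
if e: print("clip",onplane(w,[e[0]],48)[0].round(1))
m=cv2.inRange(h,(0,18,120),(30,70,255)); mm=np.zeros_like(m); mm[40:140,540:640]=m[40:140,540:640]
c=max(cv2.findContours(mm,0,2)[0],key=cv2.contourArea); e=cv2.fitEllipse(c); print(cv2.contourArea(c),e)
print("pan",onplane(w,[e[0]],52)[0].round(1))
E
```

```text
260 ((320.2521057128906, 122.63123321533203), (36.74821853637695, 38.14277648925781), 171.9137725830078)
clip [586.4 -30.8  48. ]
516.5 ((599.112060546875, 89.1872329711914), (88.63353729248047, 124.49636840820312), 63.58363342285156)
pan [543.5 352.9  52. ]
```

```bash
python3 - <<'E'
from h import *
import pickle
w=pick(586.5,-30.5,12)
if w<48: raise SystemExit
robot.move_ptp([630,338,265],[PI,0,PI])
im=robot.get_image("wrist");pickle.dump(im,open("pics/w5.pkl","wb"));cv2.imwrite("pics/w5.png",im["img"])
print(im["eye"],robot.current_t(),proj(im,[[548,337.5,52]]))
E
```

```text
pick hit False width 55.4 t 33.2
 after lift 55.4 F [-0.1  0.5 -2.5]
[549.35849151 337.24459379 432.14835763] 36.0917 [[320.62084793 115.85954583]]
```

View pics/w5.png

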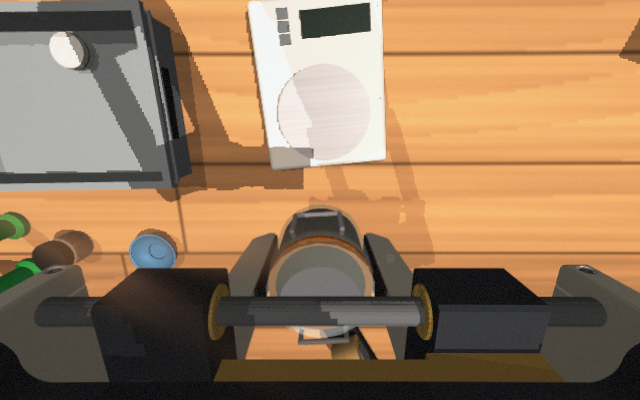

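The jar is held level. The pan circle spans about 277–370 × 64–160, so its centre is near (323.5,112). I place the jar there.

```bash
python3 - <<'E'
from h import *
import pickle
im=pickle.load(open("pics/w5.pkl","rb"))
p=onplane(im,[[323.5,112]],52)[0]; print(p)
x,y=(p[:2]+[548,337.5])/2
place(x,y,60)
robot.move_ptp([x+85,y,290],[PI,0,PI])
im=robot.get_image("wrist");pickle.dump(im,open("pics/w6.pkl","wb"))
robot.move_ptp([510,-225,265],[PI,0,PI/2])
t=robot.get_image("top");pickle.dump(t,open("pics/top2.pkl","wb"))
w=robot.get_image("wrist");pickle.dump(w,open("pics/w7.pkl","wb"))
cv2.imwrite("pics/c6.png",np.vstack([np.hstack([im["img"][0:270,160:480],w["img"][0:270,160:480]]),cv2.resize(t["img"][170:310,110:510],(640,224))]))
print(robot.current_t(),w["eye"])
E
```

```text
[543.21831446 341.24645052  52.        ]
place hit True [546.1 339.7  59.9]
 t 39.9
42.5833 [ 509.67725695 -143.30960155  432.19474803]
```

View pics/c6.png

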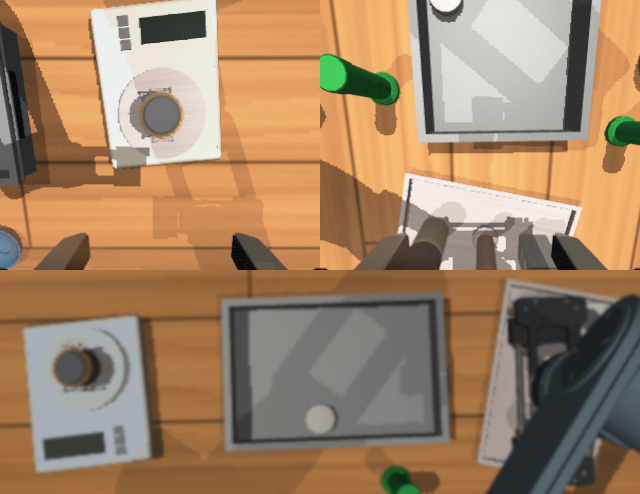

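The lid is at about (322,114) and the pan centre at about (322,113) in the wrist view, so the jar is centred. Now I return the three tall things.

```bash
python3 - <<'E'
from h import *
import pickle
im=pickle.load(open("pics/w6.pkl","rb"))
print(onplane(im,[[322,114]],112)[0],onplane(im,[[322,113]],52)[0])
for n,z in(("tin",90),("tube",88),("round",97)):
    w=pick(*SIDE[n],z)
    if w<25: raise SystemExit(n)
    place(*HOME[n])
robot.move_ptp([540,-160,330],[PI,0,PI/2])
w=robot.get_image("wrist");pickle.dump(w,open("pics/w8.pkl","wb"))
robot.move_ptp([350,250,330],[PI,0,PI/2])
t=robot.get_image("top");pickle.dump(t,open("pics/top3.pkl","wb"))
w2=pickle.load(open("pics/w2.pkl","rb"))
cv2.imwrite("pics/c8.png",np.vstack([np.hstack([w2["img"][0:250,160:480],w["img"][0:250,160:480]]),cv2.resize(t["img"][170:310,110:510],(640,224))]))
print(robot.current_t())
E
```

```text
[545.37047988 341.30010912 112.        ] [543.2020781 341.5910618  52.       ]
pick hit False width 46.4 t 46.0
 after lift 46.7 F [-0.3 -0.3 -2.1]
place hit True [585.7  32.6  91.7]
 t 51.7
pick hit False width 31.8 t 55.2
 after lift 32.5 F [ 0.1 -1.5 -2.6]
place hit True [591.2 -93.8  89.6]
 t 60.7
pick hit False width 45.6 t 63.7
 after lift 45.8 F [ 0.5  0.6 -3. ]
place hit True [525.6 -33.7  98.8]
 t 69.0
71.9917
```

View pics/c8.png

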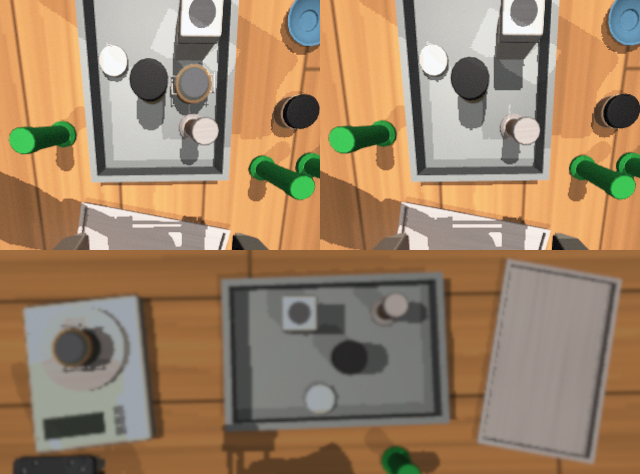

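The before and after views match: round lid (149,79) vs (149,78), tube cap (204,131) vs (204,131), tin unchanged. The clip jar is on the pan, about 2 mm off centre. I hand in.

```bash
python3 -c "
from h import *
print(robot.hand_in())"
```

```text
the job is handed in; nothing more can be done
None
```

I handed the job in at about 72 s of the 136 s allowed: the clip-top jar is upright on the pan, about 2 mm off centre by the camera, and the round jar, square tin and tube are back on their starting spots; the hand-in call gave no verdict.

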